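Rake hexagonal bar blanks into parallel rows

ROBOT

A 7-joint arm with a two-finger parallel gripper is mounted at the origin on a cart in front of the work surface, level with it; the furniture and walls round the work are solid. World frame = base frame: x ahead of the robot, y to its left, z up, the work surface at z = 0. Lengths are in m, angles in rad, forces in N, time in s.
With the tool pointing down it reaches from about 0.35 to 0.9 m from the base axis. Payload 19.9 kg.
Tool frame: the origin (TCP) lies on the centre line of the jaws, within the pads' length; the fingertips stand 14 mm ahead of it and the grasp point (between the pads) lies 5 mm behind it; z points along the fingers, x is the direction in which the jaws open and shut, and the axes are right-handed (so a half turn about z gives the same grasp; the last joint's range is limited). The gripper opens to 85 mm and grips with 20 to 120 N. Pads are 22 mm wide; open, the fingers measure 114 mm over their backs; the gripper's body (76 mm by 85 mm) begins 54 mm behind the grasp point. The pads swing forward as they close: fully open they stand 13 mm farther back than shut.
Start: joints at [-1.228, 0.417, -0.01, 1.614, 0.005, 1.111, -0.053], TCP at [0.235, 0.579, 0.245] pointing down, gripper open.
Joint ranges: [-2.81, 2.81], [-0.39, 2.02], [-1.27, 1.25], [0.06, 2.57], [-1.19, 4.33], [0.19, 2], [-2.82, 2.82]. Speed limits (rad/s): [1.89, 1.89, 2.39, 2.39, 3.01, 3.01, 3.01].

INTERFACE

Orientations are given as a unit quaternion [w, x, y, z].
In Python, from cell import manip gives the robot as it stands. The module is installed in compiled form; this text tells all that it offers.
- The arm moves only by the shell command python3 -m creep 'ROWS' [FORCE]. ROWS is JSON, a list that holds one entry, the list of rows, each a list of 5 numbers: the closure, from 0 (fully open) to 1 (shut), then the shift along the world's x, y, z in mm, then the turn about the world's z in rad. A call has 1 to 10 rows; each row is the pose to reach, as a shift and turn from the pose commanded when the call began; what a row does not reach only later rows make up. A row lasts 1/8 s, in which the tool goes at most 62.5 mm and 10.7 degrees, less where a joint would pass 70% of its speed; a pose out of reach is approached as far as the arm can. A call with a gripper value outside its range is refused whole. The fingers move at their own pace and stop on an object; FORCE is the grip in N (left out, the last holds). Time passes only in rows, so rows that repeat a pose let the fingers close. It gives the time, the measured TCP pose, the force and the opening at its end, in the units of the state.
- manip.sense(): the state, without advancing time (a new reading comes with each control period).
- manip.capture(name): name is "scene" or "top"; returns the picture (480x640x3 uint8, red, green, blue); there is no depth.
- manip.calibration(name): a dict with "camera_matrix" (3x3 intrinsics, pixels), "dist_coeffs" ([k1, k2, p1, p2, k3] as OpenCV has them; the pictures are not rectified), "eye" and "rotation" of the camera in the world. Camera axes: x right, y down, z forward; pixel columns grow to the right and rows downward; lengths in m; the calibration is good to about 2 mm. A picture is of the moment at which its call begins. calibration takes no time and is no camera call.
- manip.close_job(): hands the job in, once; it reports no verdict.
The state is a dict: "t": time; "joint_pos": joint angles; "joint_velocities": joint speeds; "joint_torque": joint torques, N m; "tool_pos": TCP position; "tcp_rot": TCP orientation; "contact_force": force on the tool from outside, world axes, zero at the start; "wrist_torque": the same for the moment, N m; "opening": finger opening in m.
Only numpy, scipy, OpenCV 4.12 (cv2) and the standard library are available. Lean on these libraries where they do the work, as an engineer would, in place of code of your own. Each camera call takes 0.05 s, during which the arm holds its last target. There are 200 camera calls.

TASK

Take the rake from its rest, set its tines lightly down on the tray floor between the open end and the skewed hexagonal bars, and comb the bars into straight, evenly spaced parallel rows, one bar between each two tines, until all four ends are gently pressed home against the tray's stop wall. Then lift the rake clear without pulling the bars about, and stand it back upright in its rest. Work with a light touch - never bear down hard on the tray or ram the bars - and leave the other things on the table alone.

Things in the scene. Friction and masses are not known exactly. Their poses are not given: they have to be found in the camera images.
- tray: fixed tray, 140 x 110 mm, aluminium floor, blue walls; origin at the centre of its underside, floor surface at z = 3 mm. x runs from the open end (x = -70 mm, no wall: the rake may overhang it) to the stop wall (inner face x = +66 mm); side walls' inner faces y = +-52 mm; walls rise to z = 13 mm. A bar pressed home has its centre at x = 26 mm
- rod_1: bar 1 of 4, counted from the tray's +y side: loose steel hexagonal bar blank, 8 mm across flats (9.2 mm across corners), 80 mm long, 36 g, lying on a flat on the tray floor. Origin at its centre; x along its length. The bars start about 17 mm apart, skewed about 10 to 20 degrees and staggered, may jam between tines and stop wall (ease back and sway a little), and keep their order; they slide and may tumble from flat to flat
- rod_2: bar 2 of 4, counted from the tray's +y side: loose steel hexagonal bar blank, 8 mm across flats (9.2 mm across corners), 80 mm long, 36 g, lying on a flat on the tray floor. Origin at its centre; x along its length. The bars start about 17 mm apart, skewed about 10 to 20 degrees and staggered, may jam between tines and stop wall (ease back and sway a little), and keep their order; they slide and may tumble from flat to flat
- rod_3: bar 3 of 4, counted from the tray's +y side: loose steel hexagonal bar blank, 8 mm across flats (9.2 mm across corners), 80 mm long, 36 g, lying on a flat on the tray floor. Origin at its centre; x along its length. The bars start about 17 mm apart, skewed about 10 to 20 degrees and staggered, may jam between tines and stop wall (ease back and sway a little), and keep their order; they slide and may tumble from flat to flat
- rod_4: bar 4 of 4, counted from the tray's +y side: loose steel hexagonal bar blank, 8 mm across flats (9.2 mm across corners), 80 mm long, 36 g, lying on a flat on the tray floor. Origin at its centre; x along its length. The bars start about 17 mm apart, skewed about 10 to 20 degrees and staggered, may jam between tines and stop wall (ease back and sway a little), and keep their order; they slide and may tumble from flat to flat
- rake_grip (a point): middle of the grip of the rake's upright black handle, 14 mm thick (x) by 30 mm wide (y), flat-sided, its top 24 mm above this point; 140 mm above the undersides of the tines. Axes: x the way the tines point, z up. Rake about 0.25 kg. Its head is sprung: the handle sinks up to 8 mm into the metal sleeve of the head, yielding above 2.4 N at 1.2 N per mm. The sleeve begins 97 mm below this point
- tine_tips (a point): tip of the middle of five orange tines, at their undersides; 37 mm ahead (x) of and 140 mm below the grip point. Tines 17 mm apart (y = 0, +-17, +-34 mm), 55 mm long from tip to the upright pusher bar at their roots, 18 mm high, 6 mm thick, the front 15 mm tapering to 2 mm. Head 74 mm wide. The pusher bar's front face, 55 mm behind this point, pushes the bars' ends
- rest: fixed black rubber pad 88 x 98 mm with a grey rim; origin at the centre of its underside, pad surface at z = 4 mm, 80 x 90 mm inside the rim, rim top at z = 10 mm. The rake's foot (63 x 74 mm) stands in it, tines along the rest's x; when centred, the grip is 5 mm behind (-x) the rest's centre. Beside the way to the tray stand disc stacks 95 and 185 mm high: carry the rake clear of them
- cup: open tin cup, 56 mm across, 35 mm high; origin at its underside; bystander, leave alone
- spring_a: small green and blue coil spring, 22 mm across, 26 mm high; origin at its underside; bystander, leave alone
- spring_b: small green and blue coil spring, 22 mm across, 26 mm high; origin at its underside; bystander, leave alone
- collar: steel ring, 52 mm across, 10 mm high; origin at its underside; bystander, leave alone
- pin: steel guide pin, 38 mm across the foot, 58 mm high; origin at its underside; bystander, leave alone
- plug: steel double-ended gauge plug, 18 x 95 mm, lying; origin at its underside; bystander, leave alone
- hexkey: hex key, 34 x 89 mm, lying; origin at its underside; bystander, leave alone

How it is judged:
By the outcome, as a careful person would: the job done as asked, in the order asked, and still so for the second after the job is handed in, with the robot touching nothing.
It also fails if it takes over 72 s, if anything falls off the work surface, if the arm or the gripper's body presses on something with over 40 N, if the wrist force passes 120 N, or if a joint passes its speed limit or range.

## Working session

There is one attempt and no reset: what is moved stays moved. The work goes in short steps, Python scripts to look and compute and a shell command to move; the robot and the scene stay as the last step left them, time stands still between calls to the robot, and variables do not carry over. Pictures are saved under pics/ and viewed, about 8 in all and at most 12, crops included, and the job is handed in when it is done.

```bash
mkdir -p pics; cat > h.py <<'E'
import numpy as np, cv2
from cell import manip
def snap(n,f):
    im=manip.capture(n); cv2.imwrite('pics/'+f,cv2.cvtColor(im,cv2.COLOR_RGB2BGR)); return im
def ray(n,uv):
    c=manip.calibration(n); K=np.array(c['camera_matrix']);d=np.array(c['dist_coeffs'])
    p=cv2.undistortPoints(np.array(uv,float).reshape(-1,1,2),K,d).reshape(-1,2)
    R=np.array(c['rotation']); r=np.c_[p,np.ones(len(p))]@R.T
    return np.array(c['eye']),r
def onz(n,uv,z):
    e,r=ray(n,uv); return e+r*((z-e[2])/r[:,2])[:,None]
def proj(n,P):
    c=manip.calibration(n); K=np.array(c['camera_matrix']);d=np.array(c['dist_coeffs'])
    R=np.array(c['rotation']);e=np.array(c['eye'])
    rv=cv2.Rodrigues(R.T)[0]
    return cv2.projectPoints(np.array(P,float).reshape(-1,1,3),rv,-R.T@e,K,d)[0].reshape(-1,2)
E
python3 - <<'E'
from h import *
np.set_printoptions(precision=4,suppress=True)
for n in ('scene','top'):
    snap(n,n+'0.png'); c=manip.calibration(n); print(n,c['eye'],c['rotation'],c['camera_matrix'])
print(manip.sense())
E
```

```text
scene [ 0.2545 -0.6416  0.7746] [-0.3528  0.8999 -0.2375  0.0967] [[488.6838   0.     318.2897]
 [  0.     488.6838 236.9809]
 [  0.       0.       1.    ]]
top [ 0.4467 -0.1171  1.0544] [-0.0486  0.7088 -0.7032  0.0282] [[586.5627   0.     320.7781]
 [  0.     586.5627 243.3771]
 [  0.       0.       1.    ]]
{'t': 0.1, 'joint_pos': array([-1.2275,  0.4179, -0.0103,  1.6141,  0.0047,  1.1107, -0.053 ]), 'joint_velocities': array([-0.0013, -0.0013, -0.0008, -0.0003,  0.0013,  0.0013,  0.0006]), 'joint_torque': array([  0.0012, -86.5846,   0.6797, -43.5642,   0.0192,   0.005 ,
         0.0001]), 'tool_pos': array([0.2345, 0.579 , 0.2447]), 'tcp_rot': array([ 0.0003,  0.8293,  0.5589, -0.0004]), 'contact_force': array([-0.4425, -0.4787,  0.347 ]), 'wrist_torque': array([-0.0518, -0.0448,  0.015 ]), 'opening': 0.0855889276966574}
```

```bash
sed -i "s/R=np.array(c\['rotation'\])/R=quat(c['rotation'])/" h.py; cat >> h.py <<'E'
def quat(q):
    from scipy.spatial.transform import Rotation as Ro
    return Ro.from_quat([q[1],q[2],q[3],q[0]]).as_matrix()
E
python3 -c "
from h import *
print(onz('top',[[320,240]],0),onz('scene',[[320,240]],0))"
```

```text
[[ 0.56785198 -0.08466818  0.        ]] [[ 0.61455914 -0.0281558   0.        ]]
```

View pics/top0.png

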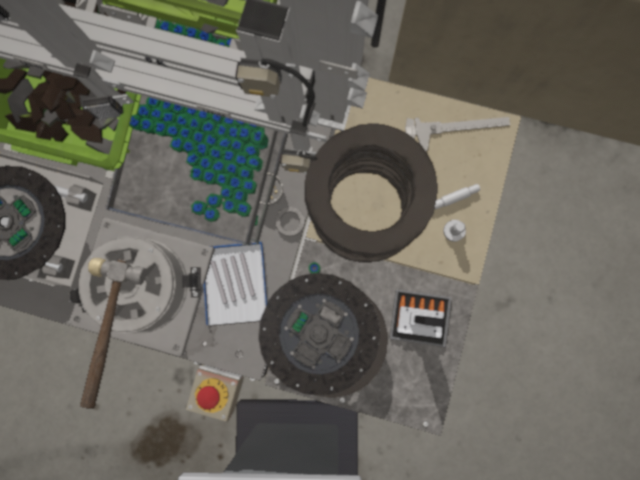

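View pics/scene0.png

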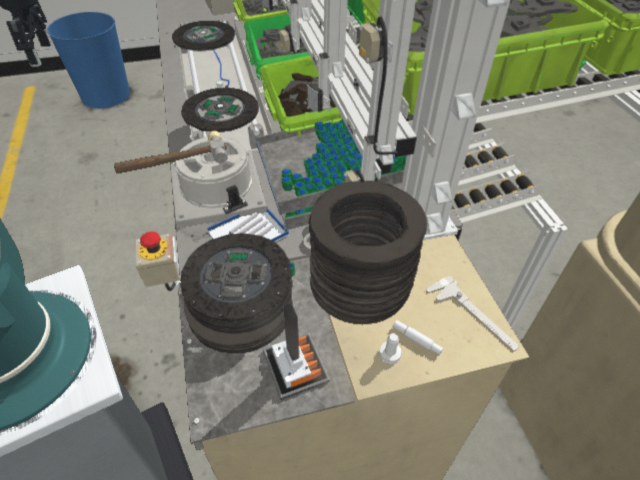

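```bash
python3 - <<'E'
import cv2,numpy as np
t=cv2.imread('pics/top0.png'); s=cv2.imread('pics/scene0.png')
r=lambda im,x,y,w,h:cv2.resize(im[y:y+h,x:x+w],(400,400*h//w),interpolation=cv2.INTER_CUBIC)
a=r(t,195,235,80,100)[:500]; b=r(t,380,280,80,100)[:500]
cv2.imwrite('pics/c1.png',np.hstack([a,b]))
E
python3 - <<'E'
from h import *
for z in (0.01,0.0035,.15):
  print(z,onz('top',[[237,285],[420,318],[415,335],[320,335],[370,195]],z).round(3).tolist())
E
```

```text
0.01 [[0.485, 0.062, 0.01], [0.43, -0.262, 0.01], [0.4, -0.253, 0.01], [0.398, -0.087, 0.01], [0.649, -0.174, 0.01]]
0.0035 [[0.485, 0.064, 0.004], [0.43, -0.263, 0.004], [0.4, -0.254, 0.004], [0.398, -0.086, 0.004], [0.65, -0.175, 0.004]]
0.15 [[0.48, 0.038, 0.15], [0.432, -0.243, 0.15], [0.406, -0.235, 0.15], [0.405, -0.091, 0.15], [0.622, -0.167, 0.15]]
```

View pics/c1.png

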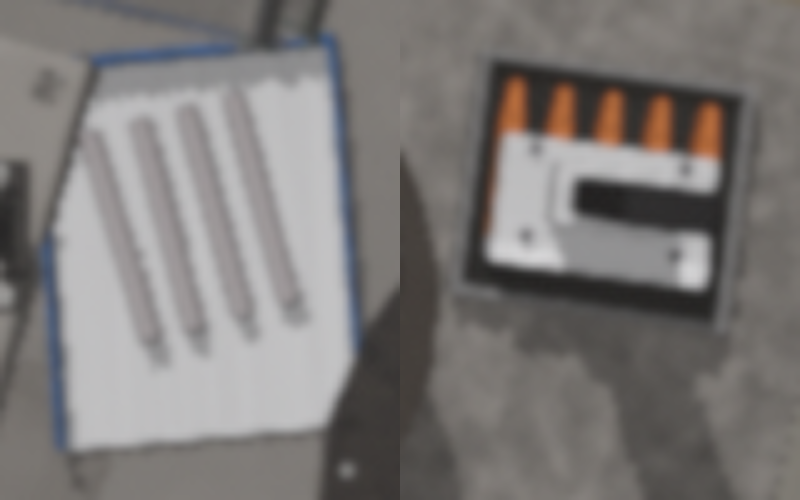

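```bash
cat > m.py <<'E'
from h import *
A=lambda p:np.array(p)/5+[195,235]
B=lambda p:(np.array(p)-[400,0])/5+[380,280]
np.set_printoptions(precision=4,suppress=True)
W=onz('top',A([[95,62],[332,37],[357,350],[48,235],[62,448]]),.013)[:,:2]; print('walls',W)
f=onz('top',A([[62,448],[325,428]]),.003)[:,:2]; print('open edge',f)
d=W[1]-W[2]; print('yaw right',np.arctan2(d[1],d[0]));d=W[3]-W[4]; print('left',np.arctan2(d[1],d[0]))
d=W[0]-W[1]; print('stop',np.arctan2(-d[0],d[1]));d=f[0]-f[1]; print('open',np.arctan2(-d[0],d[1]), np.linalg.norm(d))
rods=onz('top',A([[92,132],[150,343],[143,118],[197,332],[190,105],[245,320],[235,88],[292,305]]),.011)[:,:2]; print('rods',rods, np.linalg.norm(rods[::2]-rods[1::2],axis=1))
r=onz('top',B([[490,60],[752,92],[722,325],[455,292]]),.010)[:,:2]; print('rest',r,'c',r.mean(0),[np.linalg.norm(r[i]-r[i-1]) for i in range(4)])
u=(r[0]+r[1]-r[2]-r[3]); print('yaw',np.arctan2(u[1],u[0]))
for z in(.004,.013,.022): print('tips',z,onz('top',B([[517,78],[565,85],[612,92],[660,98],[712,104]]),z)[:,:2].tolist())
t=onz('top',[[259,335],[385,335],[320,275],[320,395],[275,293]],.095); print('tire',t)
E
python3 m.py
```

```text
walls [[0.5518 0.1051]
 [0.5614 0.02  ]
 [0.4499 0.0088]
 [0.4897 0.1202]
 [0.4144 0.1128]]
open edge [[0.4141 0.115 ]
 [0.4222 0.0209]]
yaw right 0.09987038101580975
left 0.09713886797086928
stop 0.11185992923030555
open 0.08506702379090322 0.09446595663140843
rods [[0.5268 0.1059]
 [0.4517 0.0829]
 [0.5319 0.0876]
 [0.4557 0.0662]
 [0.5367 0.0708]
 [0.4601 0.0492]
 [0.543  0.0548]
 [0.4656 0.0325]] [0.0785 0.0791 0.0796 0.0805]
rest [[ 0.475  -0.2239]
 [ 0.4645 -0.3159]
 [ 0.3833 -0.3043]
 [ 0.3937 -0.2113]] c [ 0.4291 -0.2638] [np.float64(0.08225476754856544), np.float64(0.09257427829044437), np.float64(0.08204147855185069), np.float64(0.0935932743637454)]
yaw -0.1480906617404976
tips 0.004 [[0.4688247837128943, -0.23406660968612458], [0.46649886903513216, -0.2510424153229094], [0.46417324651706565, -0.2676399188430467], [0.462207525252794, -0.28457021465999527], [0.4602576450028705, -0.30288691945711993]]
tips 0.013 [[0.4686356013846133, -0.23306437874316072], [0.4663296148329159, -0.24989473794632716], [0.464023917937729, -0.2663500362748156], [0.46207503871050076, -0.28313527558019896], [0.46014186477392705, -0.30129504529893125]]
tips 0.022 [[0.4684464190563323, -0.2320621478001969], [0.4661603606306997, -0.24874706056974483], [0.4638745893583924, -0.2650601537065845], [0.46194255216820745, -0.28170033650040266], [0.46002608454498367, -0.2997031711407425]]
tire [[ 0.4011  0.01    0.095 ]
 [ 0.4033 -0.194   0.095 ]
 [ 0.4993 -0.0881  0.095 ]
 [ 0.3072 -0.09    0.095 ]
 [ 0.4693 -0.0148  0.095 ]]
```

```bash
python3 -m creep '[[[0,20,-45,20,-0.1],[0,44,-95,40,-0.2],[0,68,-150,55,-0.3],[0,92,-205,55,-0.42],[0,116,-260,55,-0.55],[0,140,-318,55,-0.68],[0,160,-375,55,-0.8],[0,170,-435,55,-0.92],[0,175,-495,55,-1.04],[0,180,-555,55,-1.16]]]' 60
python3 -m creep '[[[0,3,-60,0,-0.1],[0,6,-120,0,-0.15],[0,8,-180,0,-0.15],[0,10,-240,0,-0.15],[0,11,-285,0,-0.15],[0,11,-285,0,-0.15]]]'
python3 - <<'E'
from h import *
snap('scene','s1.png'); snap('top','t1.png')
p=np.array([.4265,-.262]);u=np.array([.992,-.125])
for z in(.168,.144): print(proj('scene',[[*p,z]]),proj('top',[[*p,z]]))
q=manip.sense()['tcp_rot'];print(2*np.arctan2(q[2],q[1]))
im=cv2.imread('pics/scene0.png');c=cv2.resize(im[280:400,250:340],(450,600),interpolation=cv2.INTER_CUBIC)
im=cv2.imread('pics/scene0.png');cv2.imwrite('pics/c2.png',c)
E
```

```text
t: 1.35
tool_pos: [0.4143, 0.0223, 0.3002]
tcp_rot: [-0.0, 1.0, 0.011, 0.0]
contact_force: [0.9, 0.2, 0.3]
opening: 0.0856
t: 2.1
tool_pos: [0.4247, -0.2637, 0.3]
tcp_rot: [0.001, 0.998, -0.064, -0.001]
contact_force: [-0.1, 0.7, 0.0]
opening: 0.0855
[[289.59913357 310.23478466]] [[434.66288609 322.05868499]]
[[290.17452597 319.23193194]] [[432.08265309 321.67111965]]
-0.12474359416666168
```

View pics/c2.png

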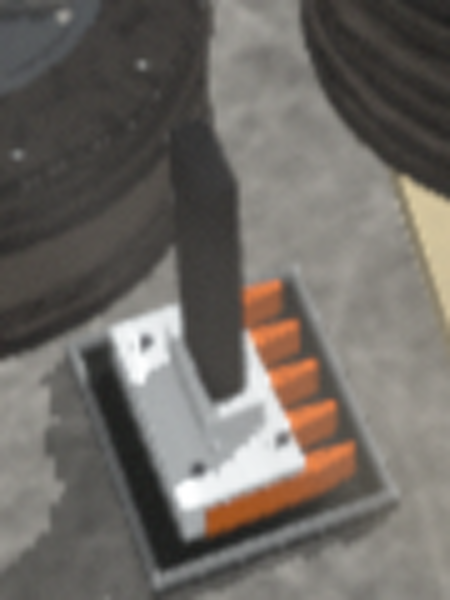

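```bash
python3 -c "
from h import *
print(onz('scene',[[291,311.6]],.168))"
python3 -m creep '[[[0,3,0,-30,0],[0,3,0,-80,0],[0,3,0,-125,0],[0,3,0,-150,0],[0,3,0,-161,0],[0,3,0,-161,0]]]'
```

```text
[[ 0.42719033 -0.26517765  0.168     ]]
t: 2.95
tool_pos: [0.4288, -0.2601, 0.1394]
tcp_rot: [-0.0, 0.998, -0.062, -0.0]
contact_force: [-0.3, 0.2, 0.6]
opening: 0.0855
```

```bash
python3 -m creep '[[[0.3,0,0,0,0],[0.5,0,0,0,0],[0.65,0,0,0,0],[0.75,0,0,0,0],[0.8,0,0,0,0],[0.9,0,0,0,0],[1,0,0,0,0],[1,0,0,0,0]]]' 40; python3 -c "
from h import *
for i in range(3):
  print(manip.sense()['tool_pos']); snap('scene','s2.png')"
```

```text
t: 3.95
tool_pos: [0.4285, -0.2607, 0.1392]
tcp_rot: [-0.0, 0.998, -0.062, -0.0]
contact_force: [0.0, -0.0, -2.1]
opening: 0.0135
[ 0.42854788 -0.26066846  0.1391723 ]
[ 0.42858285 -0.26069892  0.13921522]
[ 0.42855423 -0.26069015  0.13920403]
```

```bash
python3 -m creep '[[[1,0,0,10,0],[1,0,0,40,0],[1,0,0,80,0],[1,0,0,120,0],[1,0,0,150,0],[1,0,20,155,0],[1,-5,60,155,0.05],[1,-10,110,155,0.1],[1,-15,160,155,0.15],[1,-20,210,155,0.2]]]' 60
python3 -m creep '[[[1,0,45,0,0.022],[1,0,80,0,0.022],[1,0,100,0,0.022],[1,0,104,0,0.022],[1,0,104,0,0.022],[1,0,104,0,0.022]]]'
python3 - <<'E'
from h import *
s=manip.sense();p=s['tool_pos'];q=s['tcp_rot'];a=2*np.arctan2(q[2],q[1]);print(p,a,s['contact_force'],s['wrist_torque'])
a=(a+np.pi/2)%np.pi-np.pi/2
im=snap('top','t2.png'); snap('scene','s3.png')
u=np.array([np.cos(a),np.sin(a)]);v=np.array([-u[1],u[0]])
# predicted tine tips, top edge & underside
P=[[*(p[:2]+u*.037+v*k*.017),p[2]+.005-.14] for k in(2,1,0,-1,-2)]
print(proj('top',P).round(1).tolist())
x0,y0=proj('top',P)[2].astype(int)-[50,40]
print(x0,y0)
a=cv2.cvtColor(im,cv2.COLOR_RGB2BGR)[y0:y0+100,x0:x0+120]
cv2.imwrite('pics/c3.png',cv2.resize(a,(720,600),interpolation=cv2.INTER_CUBIC))
E
```

```text
t: 5.35
tool_pos: [0.4081, -0.0494, 0.295]
tcp_rot: [-0.0, 0.999, 0.039, 0.001]
contact_force: [1.9, -0.8, -2.1]
opening: 0.0135
t: 6.1
tool_pos: [0.4086, 0.0524, 0.2944]
tcp_rot: [-0.0, 0.999, 0.048, 0.0]
contact_force: [0.3, -0.4, -2.1]
opening: 0.0133
[0.40862981 0.05241153 0.29439394] 0.09664659231990809 [ 0.28792421 -0.43943992 -2.1116102 ] [-0.00323864  0.02183215  0.00142583]
[[201.8, 309.2], [212.8, 308.2], [223.9, 307.2], [235.0, 306.3], [246.1, 305.3]]
173 267
```

View pics/c3.png

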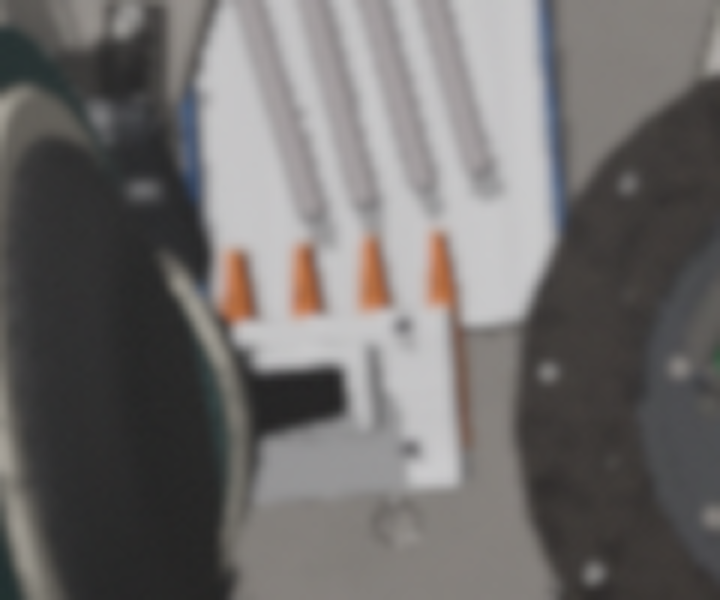

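```bash
python3 -m creep '[[[1,1,3,-30,0],[1,1,3,-60,0],[1,1,3,-80,0],[1,1,3,-95,0],[1,1,3,-105,0],[1,1,3,-110,0],[1,1,3,-110,0]]]'
python3 - <<'E'
from h import *
a=cv2.cvtColor(snap('top','t3.png'),cv2.COLOR_RGB2BGR)[270:350,180:280]
b=cv2.cvtColor(snap('scene','s4.png'),cv2.COLOR_RGB2BGR)[190:270,190:290]
cv2.imwrite('pics/c4.png',np.hstack([cv2.resize(i,(400,320),interpolation=cv2.INTER_CUBIC) for i in (a,b)]))
E
```

```text
t: 7.08
tool_pos: [0.4097, 0.0562, 0.1843]
tcp_rot: [0.0, 0.999, 0.049, -0.0]
contact_force: [-0.4, -0.2, -2.2]
opening: 0.0134
```

View pics/c4.png

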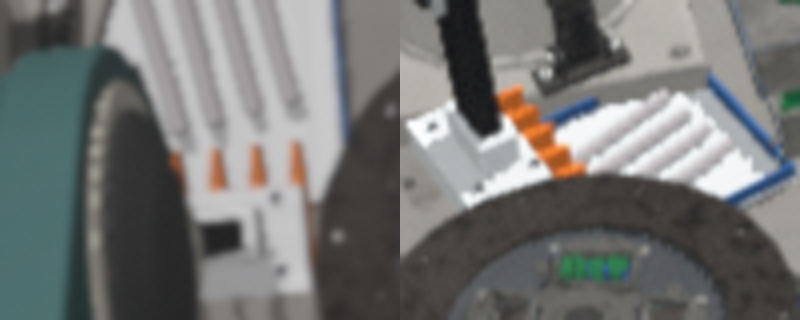

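```bash
python3 -m creep '[[[1,0,0,-15,0],[1,0,0,-30,0],[1,0,0,-38,0],[1,0,0,-41,0],[1,0,0,-43,0],[1,0,0,-44,0],[1,0,0,-44,0]]]'
python3 -m creep '[[[1,0,0,-1,0],[1,0,0,-1,0]]]'; python3 -m creep '[[[1,0,0,-1,0],[1,0,0,-1,0]]]'
```

```text
t: 8.05
tool_pos: [0.4097, 0.0563, 0.1404]
tcp_rot: [-0.0, 0.999, 0.049, 0.0]
contact_force: [-0.1, 0.4, -2.8]
opening: 0.0134
t: 8.3
tool_pos: [0.4096, 0.0563, 0.1393]
tcp_rot: [0.0, 0.999, 0.049, -0.0]
contact_force: [-0.3, 0.5, -1.7]
opening: 0.0135
t: 8.55
tool_pos: [0.4095, 0.0563, 0.1382]
tcp_rot: [0.0, 0.999, 0.049, -0.0]
contact_force: [-0.4, -0.1, -2.8]
opening: 0.013
```

```bash
for i in 1 2 3; do python3 -m creep '[[[1,0,0,-0.5,0],[1,0,0,-0.5,0]]]' | sed -n '2p;4p'; done
```

```text
tool_pos: [0.4096, 0.0563, 0.1378]
contact_force: [-1.5, -0.8, 2.0]
tool_pos: [0.4096, 0.0563, 0.1373]
contact_force: [-0.9, 0.3, 2.1]
tool_pos: [0.4096, 0.0563, 0.1368]
contact_force: [-1.5, -1.3, 2.5]
```

```bash
python3 -m creep '[[[1,2,-0.6,0.7,0],[1,4,-1.1,0.7,0],[1,6,-1.4,0.7,0],[1,8,-1.6,0.7,0],[1,11,-1.3,0.7,0],[1,14,-1,0.7,0.01],[1,17,-0.8,0.7,0.02],[1,20,-0.6,0.7,0.03],[1,23,-0.4,0.7,0.04],[1,23,-0.4,0.7,0.04]]]'
python3 - <<'E'
from h import *
a=cv2.cvtColor(snap('top','t4.png'),cv2.COLOR_RGB2BGR)[235:335,190:290]
b=cv2.cvtColor(snap('scene','s5.png'),cv2.COLOR_RGB2BGR)[190:270,200:300]
cv2.imwrite('pics/c5.png',np.hstack([cv2.resize(a,(400,400),interpolation=cv2.INTER_CUBIC),cv2.copyMakeBorder(cv2.resize(b,(400,320),interpolation=cv2.INTER_CUBIC),0,80,0,0,0)]))
E
```

```text
t: 10.55
tool_pos: [0.4329, 0.0559, 0.1375]
tcp_rot: [0.0, 0.998, 0.069, 0.0]
contact_force: [-1.4, 0.1, 1.6]
opening: 0.0132
```

View pics/c5.png

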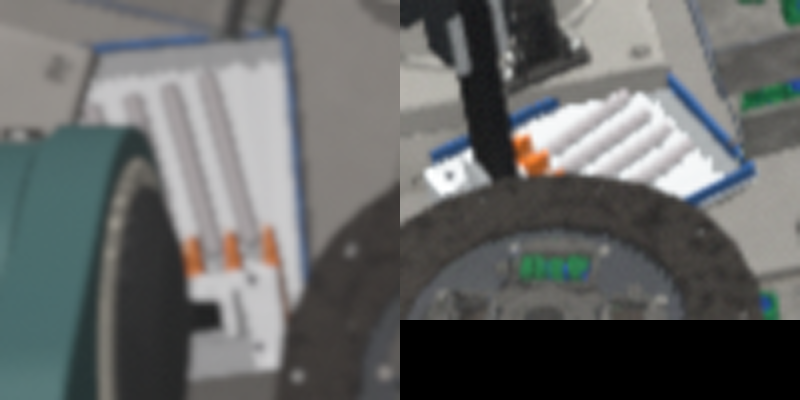

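```bash
python3 -m creep '[[[1,3,0.3,0,0.01],[1,6,0.6,0,0.02],[1,9,0.9,0,0.03],[1,12,1.2,0,0.04],[1,15,1.5,0,0.05],[1,18,1.9,0,0.05],[1,21,2.4,0,0.05],[1,24,2.8,0,0.05],[1,27,3.2,0,0.05],[1,30,3.6,0,0.05]]]'
python3 - <<'E'
from h import *
a=cv2.cvtColor(snap('top','t5.png'),cv2.COLOR_RGB2BGR)[235:335,190:290]
b=cv2.cvtColor(snap('scene','s6.png'),cv2.COLOR_RGB2BGR)[190:270,200:300]
cv2.imwrite('pics/c6.png',np.hstack([cv2.resize(a,(400,400),interpolation=cv2.INTER_CUBIC),cv2.copyMakeBorder(cv2.resize(b,(400,320),interpolation=cv2.INTER_CUBIC),0,80,0,0,0)]))
E
```

```text
t: 11.9
tool_pos: [0.4628, 0.0595, 0.1374]
tcp_rot: [0.0, 0.996, 0.094, -0.0]
contact_force: [-4.1, -1.1, 2.5]
opening: 0.0133
```

View pics/c6.png

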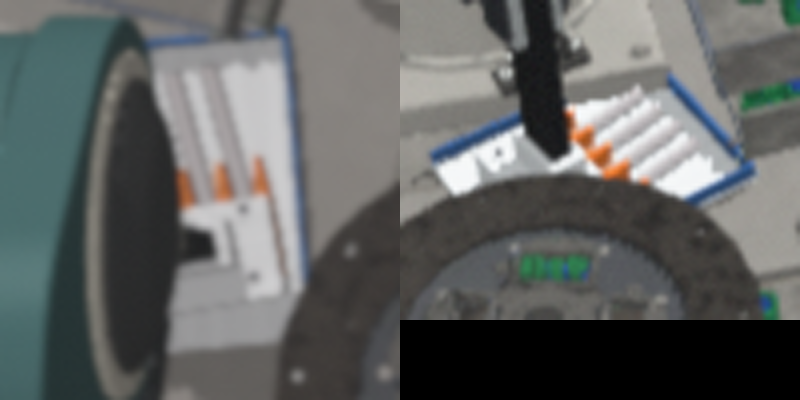

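```bash
for i in 1 2 3; do python3 -m creep '[[[1,0,0,0.1,0]]]' | sed -n '2p;4p'; done; python3 -c "
from h import *
print(manip.sense()['tcp_rot'])"
```

```text
tool_pos: [0.4628, 0.0595, 0.1376]
contact_force: [-1.3, -0.6, 1.7]
tool_pos: [0.4628, 0.0595, 0.1377]
contact_force: [-1.6, 0.5, 0.6]
tool_pos: [0.4628, 0.0595, 0.1379]
contact_force: [-0.2, 0.2, 1.7]
[6.54445566e-06 9.95584914e-01 9.38649771e-02 2.10187666e-04]
```

```bash
python3 -m creep '[[[1,2,0.5,0,-0.01],[1,4,1,0,-0.02],[1,6,1.5,0,-0.03],[1,8,2,0,-0.04],[1,10,2.5,0,-0.05],[1,12,3,0,-0.06],[1,14,3.5,0,-0.07],[1,16,4,0,-0.08],[1,18,4.5,0,-0.09],[1,19.6,5,0,-0.09]]]'
python3 -m creep '[[[1,1,0.1,0,0],[1,2,0.2,0,0]]]'|sed -n '2p;4p'; python3 -m creep '[[[1,1,0.1,0,0],[1,2,0.2,0,0]]]' |sed -n '2p;4p'
python3 - <<'E'
from h import *
a=cv2.cvtColor(snap('top','t6.png'),cv2.COLOR_RGB2BGR)[235:335,190:290]
b=cv2.cvtColor(snap('scene','s7.png'),cv2.COLOR_RGB2BGR)[190:270,200:300]
cv2.imwrite('pics/c7.png',np.hstack([cv2.resize(a,(400,400),interpolation=cv2.INTER_CUBIC),cv2.copyMakeBorder(cv2.resize(b,(400,320),interpolation=cv2.INTER_CUBIC),0,80,0,0,0)]))
E
```

```text
t: 13.62
tool_pos: [0.4824, 0.0645, 0.1378]
tcp_rot: [0.0, 0.999, 0.049, 0.0]
contact_force: [-3.2, -1.1, 2.0]
opening: 0.0136
tool_pos: [0.4842, 0.0647, 0.1377]
contact_force: [-4.9, -0.9, 2.0]
tool_pos: [0.4862, 0.0649, 0.1378]
contact_force: [-4.1, -0.5, 2.0]
```

View pics/c7.png

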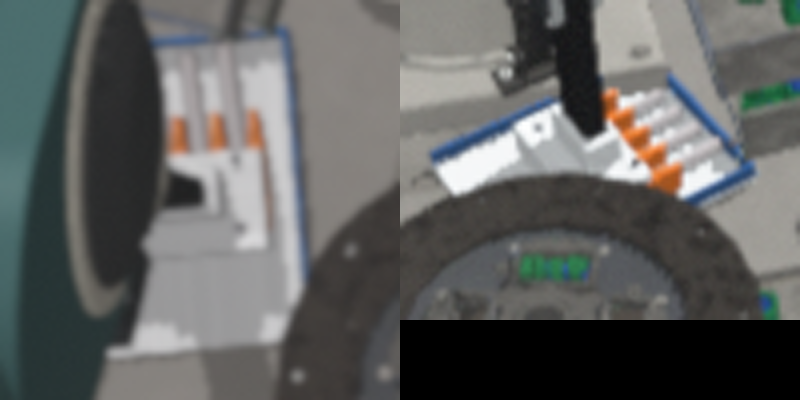

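```bash
for i in 1 2 3 4; do python3 -m creep '[[[1,0.5,0.05,0,0],[1,1,0.1,0,0]]]'|sed -n '2p;4p'; done
```

```text
tool_pos: [0.4872, 0.065, 0.1378]
contact_force: [-4.3, 0.1, 1.8]
tool_pos: [0.4882, 0.0651, 0.1378]
contact_force: [-4.0, 0.6, 1.2]
tool_pos: [0.4892, 0.0652, 0.1377]
contact_force: [-3.8, 0.3, 2.3]
tool_pos: [0.4902, 0.0653, 0.1377]
contact_force: [-3.6, 0.3, 2.5]
```

```bash
for i in 1 2 3; do python3 -m creep '[[[1,0.5,0.05,0,0],[1,1,0.1,0,0]]]'|sed -n '2p;4p'; done
```

```text
tool_pos: [0.4912, 0.0654, 0.1377]
contact_force: [-4.6, -0.6, 2.9]
tool_pos: [0.4922, 0.0655, 0.1377]
contact_force: [-4.5, 0.4, 2.4]
tool_pos: [0.4932, 0.0656, 0.1377]
contact_force: [-5.1, 0.4, 1.5]
```

```bash
for i in 1 2 3 4; do o=$(python3 -m creep '[[[1,0.3,0.03,0,0],[1,0.5,0.05,0,0]]]'|sed -n '2p;4p'); echo $o; done; python3 - <<'E'
from h import *
a=cv2.cvtColor(snap('top','t7.png'),cv2.COLOR_RGB2BGR)[235:285,215:275]
b=cv2.cvtColor(snap('scene','s8.png'),cv2.COLOR_RGB2BGR)[200:250,235:295]
cv2.imwrite('pics/c8.png',np.hstack([cv2.resize(i,(400,333),interpolation=cv2.INTER_CUBIC) for i in (a,b)]))
E
```

```text
tool_pos: [0.4935, 0.0656, 0.1377] contact_force: [-5.8, -0.5, 2.0]
tool_pos: [0.4937, 0.0656, 0.1375] contact_force: [-6.2, -0.8, 3.5]
tool_pos: [0.494, 0.0657, 0.1375] contact_force: [-8.2, 0.1, 2.5]
tool_pos: [0.4943, 0.0657, 0.1374] contact_force: [-8.4, -0.2, 4.4]
```

View pics/c8.png

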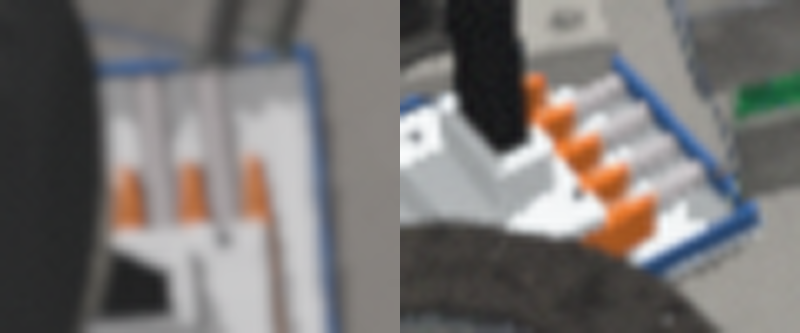

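```bash
o=$(python3 -m creep '[[[1,0,0,0.2,0.006],[1,0,0,0.2,0.012],[1,0,0.3,0.2,0.012],[1,0,0,0.2,0],[1,0,-0.3,0.2,-0.012],[1,0,-0.3,0.2,-0.012],[1,0,0,0.2,0],[1,0,0,0.2,0]]]'); echo $o
o=$(python3 -m creep '[[[1,-0.3,0,0,0],[1,-0.6,0,0,0],[1,-1,-0.1,0,0],[1,-1.2,-0.1,0,0],[1,-1.2,-0.1,0,0]]]'); echo $o
```

```text
t: 18.08 tool_pos: [0.4943, 0.0656, 0.1376] tcp_rot: [0.0, 0.999, 0.049, -0.001] contact_force: [-8.2, -1.6, 2.6] opening: 0.0131
t: 18.7 tool_pos: [0.4937, 0.0656, 0.1378] tcp_rot: [0.0, 0.999, 0.049, -0.0] contact_force: [-5.9, -0.3, 2.0] opening: 0.0136
```

```bash
for i in 1 2 3; do o=$(python3 -m creep '[[[1,-0.2,0,0,0],[1,-0.4,0,0,0]]]'|sed -n '2p;4p'); echo $o; done
```

```text
tool_pos: [0.4935, 0.0656, 0.1379] contact_force: [-4.2, 0.2, 2.0]
tool_pos: [0.4933, 0.0656, 0.138] contact_force: [-3.8, -1.1, 2.3]
tool_pos: [0.493, 0.0657, 0.138] contact_force: [-2.1, -1.2, 1.3]
```

```bash
o=$(python3 -m creep '[[[1,-0.2,0,0.4,0],[1,-0.3,0,0.8,0],[1,-0.3,0,1.5,0],[1,-0.3,0,2.5,0],[1,-0.3,0,4,0],[1,-0.3,0,6,0],[1,-0.3,0,8,0],[1,-0.3,0,10,0],[1,-0.3,0,12,0],[1,-0.3,0,14,0]]]'); echo $o
o=$(python3 -m creep '[[[1,0,0,3,0],[1,0,0,6,0],[1,0,0,9,0],[1,0,0,15,0],[1,0,0,30,0],[1,0,0,60,0],[1,0,0,100,0],[1,0,0,130,0],[1,0,0,140,0],[1,0,0,140,0]]]'); echo $o
python3 - <<'E'
from h import *
a=cv2.cvtColor(snap('top','t8.png'),cv2.COLOR_RGB2BGR)[235:335,190:290]
b=cv2.cvtColor(snap('scene','s9.png'),cv2.COLOR_RGB2BGR)[190:250,215:305]
cv2.imwrite('pics/c9.png',np.hstack([cv2.resize(a,(400,400),interpolation=cv2.INTER_CUBIC),cv2.copyMakeBorder(cv2.resize(b,(400,266),interpolation=cv2.INTER_CUBIC),0,134,0,0,0)]))
E
```

```text
t: 20.7 tool_pos: [0.4925, 0.0657, 0.1521] tcp_rot: [0.0, 0.999, 0.049, -0.0] contact_force: [0.2, -0.4, -2.7] opening: 0.0134
t: 21.95 tool_pos: [0.4925, 0.0657, 0.2921] tcp_rot: [-0.0, 0.999, 0.049, 0.0] contact_force: [-0.1, -0.1, -2.6] opening: 0.0133
```

View pics/c9.png

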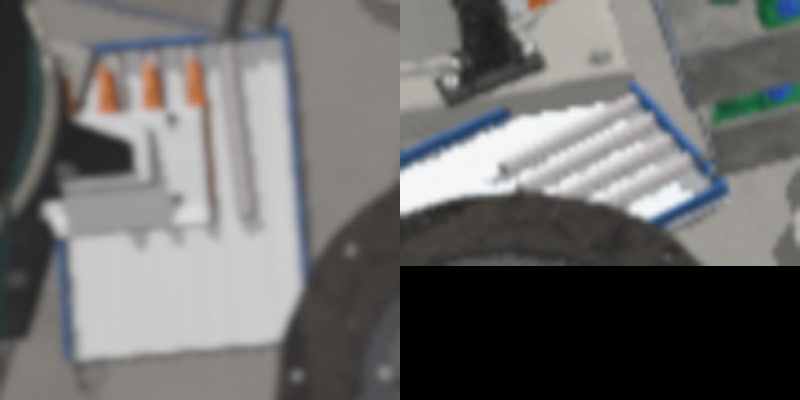

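```bash
o=$(python3 -m creep '[[[1,-20,-15,5,0],[1,-45,-50,5,-0.05],[1,-64,-95,5,-0.1],[1,-64,-145,5,-0.15],[1,-64,-195,5,-0.2],[1,-64,-240,5,-0.22],[1,-64,-280,5,-0.22],[1,-64,-310,5,-0.22],[1,-64,-324,5,-0.22],[1,-64,-326.4,5,-0.22]]]'); echo $o
o=$(python3 -m creep '[[[1,0,0,0,0],[1,0,0,0,0]]]'); echo $o
python3 - <<'E'
from h import *
a=cv2.cvtColor(snap('top','t9.png'),cv2.COLOR_RGB2BGR)[235:335,190:290]
snap('scene','s10.png')
b=cv2.imread('pics/t9.png')[270:370,370:470]
cv2.imwrite('pics/c10.png',np.hstack([cv2.resize(i,(400,400),interpolation=cv2.INTER_CUBIC) for i in(a,b)]))
s=manip.sense();p=s['tool_pos'];q=s['tcp_rot'];print(p,2*np.arctan2(q[2],q[1]))
E
```

```text
t: 23.3 tool_pos: [0.4279, -0.2613, 0.296] tcp_rot: [0.0, 0.998, -0.062, -0.001] contact_force: [0.4, -0.2, -2.1] opening: 0.0132
t: 23.55 tool_pos: [0.4286, -0.2599, 0.2968] tcp_rot: [-0.0, 0.998, -0.06, -0.0] contact_force: [-0.8, -0.5, -2.0] opening: 0.0133
[ 0.4286379  -0.2601405   0.29694575] -0.12112998726970592
```

View pics/c10.png

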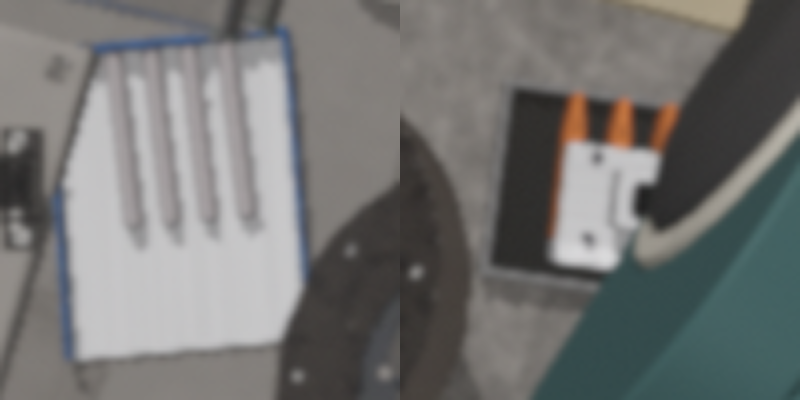

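```bash
python3 - <<'E'
from h import *
A=lambda p:np.array(p)/4+[190,235]
w=onz('top',A([[135,225],[173,222],[210,219],[248,216]]),.009)[:,:2]-[.488,.0665]
c,s=np.cos(.098),np.sin(.098);print((w@np.array([[c,-s],[s,c]])*1000).round(1))
E
o=$(python3 -m creep '[[[1,0,-0.5,-30,-0.003],[1,0,-0.5,-70,-0.003],[1,0,-0.5,-110,-0.003],[1,0,-0.5,-135,-0.003],[1,0,-0.5,-148,-0.003],[1,0,-0.5,-153,-0.003],[1,0,-0.5,-155,-0.003],[1,0,-0.5,-155,-0.003]]]'); echo $o
```

```text
[[-12.4  21. ]
 [-12.6   3.9]
 [-12.7 -12.7]
 [-12.9 -29.8]]
t: 24.65 tool_pos: [0.4289, -0.2613, 0.1425] tcp_rot: [0.0, 0.998, -0.062, 0.0] contact_force: [-0.3, 0.1, -2.4] opening: 0.0136
```

```bash
o=$(python3 -m creep '[[[1,-0.3,0.5,-1,0],[1,-0.3,0.5,-2,0],[1,-0.3,0.5,-2.6,0],[1,-0.3,0.5,-2.6,0]]]'); echo $o; for i in 1 2 3; do o=$(python3 -m creep '[[[1,0,0,-0.4,0],[1,0,0,-0.4,0]]]'|sed -n '2p;4p'); echo $o; done
```

```text
t: 25.15 tool_pos: [0.4282, -0.2607, 0.1394] tcp_rot: [0.0, 0.998, -0.062, -0.0] contact_force: [-1.0, -0.1, -3.2] opening: 0.0134
tool_pos: [0.4282, -0.2608, 0.1391] contact_force: [-0.9, 0.8, 0.9]
tool_pos: [0.4282, -0.2608, 0.1386] contact_force: [-1.7, 0.3, 2.0]
tool_pos: [0.4282, -0.2608, 0.1382] contact_force: [-1.4, 0.4, 1.6]
```

```bash
o=$(python3 -m creep '[[[1,0,0,0.7,0],[1,0,0,0.7,0],[0.75,0,0,0.7,0],[0.65,0,0,0.7,0],[0.5,0,0,0.7,0],[0.2,0,0,0.7,0],[0,0,0,0.7,0],[0,0,0,0.7,0],[0,0,0,0.7,0],[0,0,0,0.7,0]]]' 20); echo $o
o=$(python3 -m creep '[[[0,0,0,5,0],[0,0,0,20,0],[0,0,0,50,0],[0,0,0,90,0],[0,0,0,140,0],[0,-5,10,180,0],[0,-20,60,180,0],[0,-20,120,180,0],[0,-20,180,180,0],[0,-20,180,180,0]]]'); echo $o
python3 - <<'E'
from h import *
t=cv2.cvtColor(snap('top','t10.png'),cv2.COLOR_RGB2BGR);s=cv2.cvtColor(snap('scene','s11.png'),cv2.COLOR_RGB2BGR)
cv2.imwrite('pics/c11.png',np.hstack([cv2.resize(t[270:370,370:470],(400,400),interpolation=cv2.INTER_CUBIC),cv2.resize(s[200:400,200:400],(400,400),interpolation=cv2.INTER_CUBIC)]))
E
```

```text
t: 27.15 tool_pos: [0.4282, -0.2607, 0.1388] tcp_rot: [0.0, 0.998, -0.062, -0.0] contact_force: [-0.1, 0.0, 0.4] opening: 0.0852
t: 28.4 tool_pos: [0.4081, -0.0775, 0.3197] tcp_rot: [-0.001, 0.998, -0.06, 0.001] contact_force: [0.2, -0.5, -0.8] opening: 0.0854
```

```bash
python3 - <<'E'
import cv2,numpy as np
for f0,f1,(x,y,w,h) in [('top0','t10',(385,285,70,65)),('scene0','s11',(260,335,70,65))]:
    cs=[]
    for f in(f0,f1):
        im=cv2.cvtColor(cv2.imread(f'pics/{f}.png')[y:y+h,x:x+w],cv2.COLOR_BGR2HSV)
        m=cv2.inRange(im,(3,130,80),(20,255,255)); n,_,st,c=cv2.connectedComponentsWithStats(m)
        k=[i for i in range(1,n) if st[i,4]>5]; print(f,m.sum()//255,[c[i].round(1).tolist() for i in k])
    d=cv2.absdiff(cv2.imread(f'pics/{f0}.png'),cv2.imread(f'pics/{f1}.png'))[y:y+h,x:x+w].max(2); print('diff',d.mean(),(d>50).sum())
d=cv2.absdiff(cv2.imread('pics/t9.png'),cv2.imread('pics/t10.png'))[240:300,205:265].max(2);print('tray',d.mean(),(d>50).sum())
E
```

```text
top0 251 [[17.0, 15.6], [26.9, 16.8], [36.7, 17.7], [46.3, 19.0], [56.0, 20.5]]
t10 249 [[17.5, 14.7], [27.0, 15.9], [36.8, 17.4], [46.6, 18.8], [56.2, 20.0]]
diff 4.134945054945055 5
scene0 402 [[43.6, 9.0], [48.4, 20.4], [52.2, 28.7], [46.3, 42.7]]
s11 393 [[44.0, 8.5], [49.0, 20.1], [52.9, 28.3], [47.1, 42.5]]
diff 7.844615384615385 43
tray 33.04416666666667 911
```

```bash
python3 -m creep '[[[0,0,0,0,0],[0,0,0,0,0]]]'; python3 - <<'E'
import cv2
for a in('s9','s10'):
  d=cv2.absdiff(cv2.imread(f'pics/{a}.png'),cv2.imread('pics/s11.png'))[205:245,240:290].max(2);print(d.mean(),(d>50).sum())
from h import manip; print(manip.sense()['t'], manip.close_job())
E
```

```text
t: 28.75
tool_pos: [0.4081, -0.0816, 0.3189]
tcp_rot: [0.0, 0.998, -0.063, -0.0]
contact_force: [-0.8, -1.1, -0.5]
opening: 0.0856
2.41 0
90.3145 1404
the job is handed in; nothing more can be done
28.75 None
```

The bars are combed into straight rows against the stop wall and the rake is back upright in its rest. I handed the job in at t = 28.75 s.

- **Combing:** I set the rake's tines down between the open end and the bars, with about 4 N on the floor. It then combed all four bars, one between each two tines. I stopped at about 8 N against the stop wall, swayed slightly, and backed off to relieve the push before lifting straight up.
- **Bars:** With the rake clear of the tray, the top view showed four parallel bars with the far ends at the wall. The rows measured 21.0, 3.9, −12.7 and −29.8 mm in tray y, so 16.6 to 17.1 mm apart. Their near ends lay at −12.4 to −12.9 mm in tray x.
- **Disagreement:** The nominal near-end position is −14 mm. I take the 1.4 mm difference as camera calibration and the tray pose I measured. The push force also rose about 1.5 mm later than expected, in the same direction.
- **Rake:** The tine positions in both cameras match the starting pictures to within about 1 pixel (1–2 mm).
- **Incomplete checks:** The viewer refused the last picture because I had used all 12 views, so the placed rake was checked by numbers only. In the last top view the arm covered the tray. In the scene camera the bars had not changed between lifting the rake and the end. A second comparison there, with the picture taken over the rest, differed strongly; I think the arm was in the way, but I did not confirm it. I did not measure the other objects again, and no contact with any of them showed in the forces.

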